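# Move the pinned guard flap to the other test box

## Robot

A 6-joint arm with a two-finger parallel gripper is mounted at the origin on the work surface. World frame = base frame: x ahead of the robot, y to its left, z up, the work surface at z = 0. Lengths are in m, angles in rad, forces in N, time in s.
With the tool pointing down it reaches from about 0.35 to 0.775 m from the base axis. Payload 7.3 kg.
Tool frame: the origin (TCP) lies on the centre line of the jaws, within the pads' length; the fingertips stand 25 mm ahead of it and the grasp point (between the pads) lies 6 mm ahead of it; z points along the fingers, y is the line along which they close (so a half turn about z gives the same grasp; the last joint's range is limited). The gripper opens to 92 mm and grips with 3 to 60 N. Pads are 19 mm wide; open, the fingers measure 130 mm over their backs; the gripper's body (75 mm by 190 mm) begins 47 mm behind the grasp point.
Start: joints at [0.988, 0.342, 1.524, -0, 1.275, -0.146], TCP at [0.222, 0.476, 0.252] pointing down, gripper open.
Joint ranges: [-2.53, 2.53], [-0.77, 2.02], [0.04, 2.7], [-1, 4.14], [0.28, 2.66], [-3.11, 3.11]. Speed limits (rad/s): [2.57, 2.57, 3.14, 3.14, 3.14, 3.14].

## Interface

Orientations are given as a unit quaternion [x, y, z, w].
In Python, from cell import robot gives the robot as it stands.
- The arm moves only by the tool drive_tool, never from a script. Its argument "targets" is one flat list of numbers, 7 for each row, row after row: the shift along the world's x, y, z in m, then the turn, a rotation vector about the world's x, y, z in degrees, then the closure, from -1 (fully open) to 1 (shut). In form: [dx, dy, dz, rx, ry, rz, fingers, dx, dy, dz, rx, ry, rz, fingers, ...]. A call has 1 to 12 rows; each row shifts and turns the commanded pose from where the row before left it; what a row does not reach is not made up. A row lasts 1/10 s, in which the tool goes at most 50 mm and 8.59 degrees, less where a joint would pass 70% of its speed; a pose out of reach is approached as far as the arm can. A call with a gripper value outside its range is refused whole. The fingers move at their own pace and stop on an object; "newtons" is the grip in N (left out, the last holds). Time passes only in rows, so rows that do not move let the fingers close. It gives the time, the measured TCP pose, the force, the opening and the grip force at its end, in the units of the state.
- robot.read_state(): the state, without advancing time (a new reading comes with each control period).
- robot.get_image(name): name is "scene" or "top" or "wrist"; returns a dict with "image" (384x512x3 uint8, red, green, blue), "camera_matrix" (3x3 intrinsics, pixels), "origin" and "rotation" of the camera in the world. Camera axes: x right, y down, z forward; pixel columns grow to the right and rows downward; lengths in m; the calibration is good to about 2 mm. The wrist camera is an equidistant fisheye: a pixel r from the principal point sees the ray r / f radians off the axis. A picture is of the moment at which its call begins. There is no depth.
- robot.finish_job(): hands the job in; it is judged then, once.
The state is a dict: "time": time; "qpos": joint angles; "joint_vel": joint speeds; "effort": joint torques, N m; "position": TCP position; "orientation": TCP orientation; "contact_force": force on the tool from outside, world axes, zero at the start; "ft_torque": the same for the moment, N m; "finger_gap": opening from 0.0 (shut) to 1.0 (fully open); "grip_force": force on a finger pad.
Only numpy, scipy, OpenCV 4.12 (cv2) and the standard library are available. Lean on these libraries where they do the work, as an engineer would, in place of code of your own. Each camera call takes 0.05 s, during which the arm holds its last target. There are 200 camera calls.

## Task

The red test box needs the clear guard flap that hangs on the blue one. Pinch the flap's two tabs to draw its sprung hinge pin back, lift the flap off, and drop it into the red box's hinge the same way round: stub down in the slot, pressed down gently on the sprung pad until the released pin springs fully out into its hole. Never push or pull on either box with more than about 25 N through the flap, and leave the other things where they are.

Things in the scene. Friction and masses are not known exactly. Their poses are not given: they have to be found in the camera images.
- blue_box: Blue steel test box fixed to the bench, on which the flap hangs at first; 110 deep (x), 144 wide (y, 179 over the hinge cheeks), 105 mm tall. Origin: centre of its underside, z up, +x out of the open front. Hinge line parallel to y, 72 mm in +x of the origin and 115 mm above it. Hinge parts as on the red box.
- red_box: Red steel test box fixed to the bench, green board inside, no flap; sizes and axes as the blue one. Its two aluminium hinge cheeks (12 mm thick, inner faces at y +77.5 and -77.5 mm) are together set 0 to 20 mm higher than on the blue box. This is not measured: the hinge line, 72 mm in +x, is 115 to 135 mm above the origin. Find it by feel. The cheeks do not give.
- red_slot (a point): Mark on the red box, fixed to it: hinge line at the +y cheek (72, 83.5, 115 mm from its origin), for the LOWEST setting of the cheeks. Here the cheek has an open-topped slot for the stub, 10 mm wide with a flared mouth; its floor is 6 mm below the true hinge line, so the seated stub can sink 2 mm too low, then stops hard.
- red_hole (a point): Mark on the red box, fixed to it: hinge line at the -y cheek (72, -83.5, 115 mm from its origin), for the LOWEST setting of the cheeks. Here the cheek, which rises 16 mm above the true hinge line, has an 11 mm square hole for the pin; the pin enters if level with it within about 2 mm.
- red_pad (a point): Mark on the red box, fixed to it, below the orange sprung pad inside the -y cheek (y -60 to -75 mm), set with the cheeks. Free, the pad's top is 2 mm below the true hinge line, so it meets the rail 5 mm before the pin is level with its hole. It starts at 2.1 N and adds 0.7 N per mm: 5.6 N when level. Press to that load.
- flap: Clear hanging guard flap, 290 g (x 0.8 to 1.3). Origin: hinge line, middle of the rail; y along the rail, z up, axes parallel to the box's when hung. Aluminium rail 150 (y) x 12 x 14 mm (z -7 to +7); clear panel 4 mm thick, 116 wide, hangs to z -82. Ends: fixed stub at +y, sprung pin at -y, both steel, 8 mm thick, sticking out 12 mm. Pin nose is round.
- black_tab (a point): Middle of the outer (+y) face of the fixed black grip tab on the flap's rail, at y +2, z +22 mm in the flap. Tab 22 (x) x 6 x 30 mm, upright from the rail's top (z 7) to z 37. Pinch it and the yellow tab together along y (42 mm over both, 30 mm drawn back): this draws the pin flush with the rail's end and is the handle to lift by.
- yellow_tab (a point): Middle of the outer (-y) face of the yellow grip tab that moves with the pin: y -40, z +22 mm in the flap with the pin out, y -28 with it drawn fully back. Same size as the black tab.
- pin (a joint): Travel of the sprung hinge pin in m: 0 = fully out, 0.012 = drawn fully back (towards +y of the flap) by the yellow tab. Spring 5 N when out, 11 N drawn back.
- flux_jar: Small white jar with black lid, 42 mm across, 50 mm tall, origin under its centre; leave alone.
- phone: Opened black phone, 72 x 148 x 8 mm, lying flat, origin under its centre; leave alone.
- multimeter: Black multimeter lying flat, 75 x 140 x 36 mm (knob to 45 mm), origin under its centre; leave alone.
- parts_tray: Light grey divided tray, 100 x 130 x 22 mm, origin under its centre; leave alone.
- driver: Orange-handled screwdriver lying down, 150 mm long; leave alone.
- stencil_block: Brass block with four holes, 60 x 60 x 16 mm, origin under its centre; leave alone.
- swab_pot: White pot with blue lid, 56 mm across, 75 mm tall, origin under its centre; leave alone.
Not all that is in view belongs to the job. What is shaped like the flap but orange is not meant.

How it is judged:
By the outcome, as a careful person would: the job done as asked, in the order asked, and still so for the second after the job is handed in, with the robot touching nothing.
It also fails if it takes over 51 s, if anything falls off the work surface, if the arm or the gripper's body presses on something with over 40 N, if the wrist force passes 120 N, or if a joint passes its speed limit or range.

## Working session

There is one attempt and no reset: what is moved stays moved. The work goes in short steps, Python scripts to look and compute and a tool call to move; the robot and the scene stay as the last step left them, time stands still between calls to the robot, and variables do not carry over. Pictures are saved under pics/ and viewed, at most 11 in all, crops included, and the job is handed in when it is done.

Besides the shell and the picture viewer there is one more tool, called after "Call:" as name(argument=value, ...) on one line, values as JSON. drive_tool: Moves the arm, as the interface text tells. Its arguments: {"type":"object","properties":{"targets":{"type":"array"},"newtons":{"type":"number"}},"required":["targets"]}

```bash
mkdir -p pics; ls
cat > h.py <<'E'
from cell import robot
import numpy as np, cv2, pickle
def shot(n,tag):
    d=robot.get_image(n); pickle.dump(d,open(f'pics/{tag}.pkl','wb'))
    cv2.imwrite(f'pics/{tag}.png',d['image'][:,:,::-1]); return d
def ld(tag): return pickle.load(open(f'pics/{tag}.pkl','rb'))
def proj(d,p):
    K=np.array(d['camera_matrix']);c=np.array(d['rotation']).T@(np.atleast_2d(p)-np.array(d['origin'])).T
    u=K@c; return (u[:2]/u[2]).T
def ray(d,px):
    K=np.array(d['camera_matrix']);r=np.array(d['rotation'])@np.linalg.inv(K)@np.array([*px,1.]);return np.array(d['origin']),r
def atz(d,px,z):
    o,r=ray(d,px);return o+r*(z-o[2])/r[2]
E
python3 - <<'E'
from h import *
a=shot('scene','s0');b=shot('top','t0')
im=np.hstack([a['image'],b['image']])[:,:,::-1]
cv2.imwrite('pics/both.png',cv2.resize(im,(800,300)))
for d in(a,b):print(d['camera_matrix'],d['origin'],d['rotation'])
print(robot.read_state())
E
```

```text
pics
[[498.56027569   0.         256.25388001]
 [  0.         498.56027569 193.28145453]
 [  0.           0.           1.        ]] [ 1.47910986 -0.04645523  1.39458086] [ 0.71124641  0.63731098 -0.19213673 -0.22593524]
[[479.92516401   0.         248.71833836]
 [  0.         479.92516401 187.76076519]
 [  0.           0.           1.        ]] [0.37199455 0.06083657 1.61739031] [-0.70438736  0.70589072 -0.04735739  0.05756746]
{'time': 0.1, 'qpos': array([ 9.87969638e-01,  3.42631492e-01,  1.52490428e+00, -1.18377616e-06,
        1.27537632e+00, -1.46008787e-01]), 'joint_vel': array([ 0.00033786, -0.00179899, -0.00232571,  0.0002359 , -0.00020373,
        0.0012413 ]), 'effort': array([ 2.24097559e-03, -4.32005060e+01, -2.44694567e+01,  7.18722283e-02,
        5.25809114e-02, -6.02231557e-05]), 'position': array([0.22191446, 0.47544494, 0.25113162]), 'orientation': array([ 2.16676431e-01,  9.76243253e-01, -6.16597228e-04, -2.34598125e-04]), 'contact_force': array([ 0.57433549, -0.21197888, -0.47379726]), 'ft_torque': array([-0.03157511,  0.04347957,  0.02298379]), 'grip_force': 0.0, 'finger_gap': 0.9997882766313467}
```

View pics/s0.png

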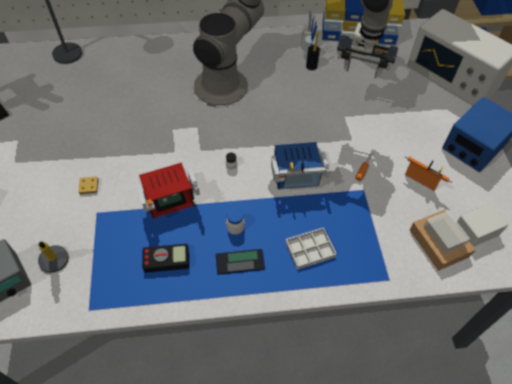

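View pics/t0.png

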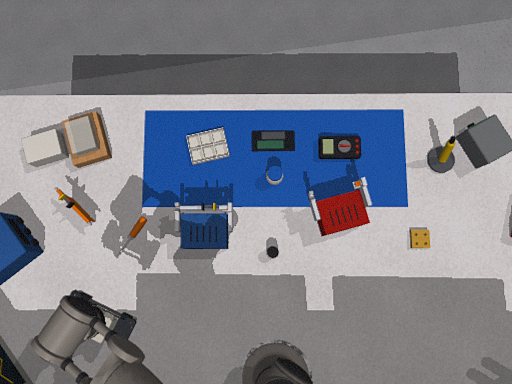

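The scene view shows the blue box at (300,165) with the flap hung on it, and the red box at (168,190). In the top view, blue is at (205,225) and red at (341,207). There are two flap-like things: the clear one on the blue box, top (205,207), and the orange one at top (75,205). The clear one on the blue box is the one meant. I'll confirm that in enlarged crops.

```bash
sed -i "s/np.array(d\['rotation'\])/R(d)/g" h.py
cat >> h.py <<'E'
def R(d):
    from scipy.spatial.transform import Rotation as S
    return S.from_quat(d['rotation']).as_matrix()
E
python3 - <<'E'
from h import *
t=ld('t0')['image'][:,:,::-1];s=ld('s0')['image'][:,:,::-1]
f=lambda im,x,y:cv2.resize(im[y:y+75,x:x+100],(400,300),interpolation=cv2.INTER_CUBIC)
cv2.imwrite('pics/crop1.png',np.vstack([np.hstack([f(t,155,190),f(t,295,165)]),np.hstack([f(s,250,130),f(s,120,155)])]))
E
```

```text
(no output)
```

View pics/crop1.png

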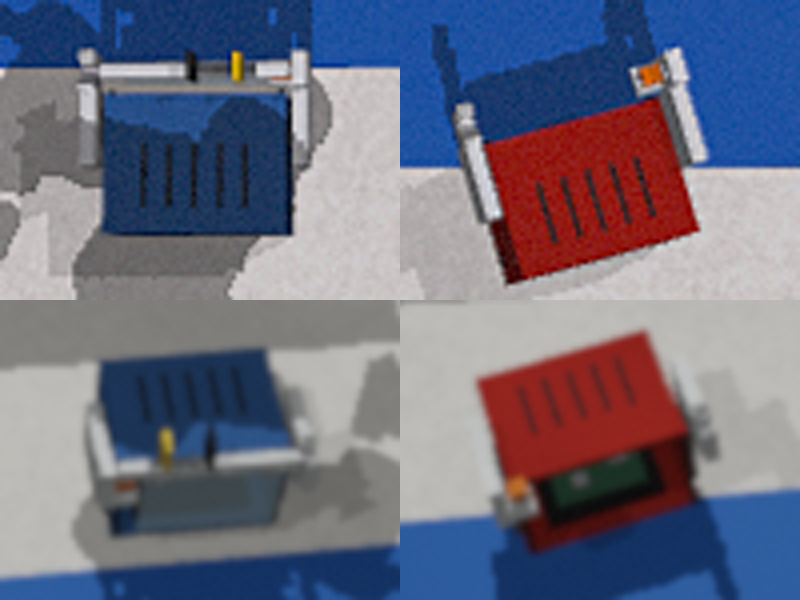

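The crops confirm it. The clear flap hangs on the blue box, with its black tab at top crop (192,66) and yellow tab at (237,66). On the red box, the orange pad at (652,73) marks the -y cheek. Next I fit the box poses from the top-face corners.

```bash
cat > fit.py <<'E'
from h import *
from scipy.optimize import least_squares
t,s=ld('t0'),ld('s0')
L=np.array([[.055,.072],[.055,-.072],[-.055,-.072],[-.055,.072]]) # FL FR BR BL
D={'blue':([[181.5,213],[227.25,213],[227.5,248.5],[180.75,248.5]],[[324.25,165],[278,170],[274.5,145],[316.5,142]]),
'red':([[316.75,200.75],[359.25,189.25],[369.75,222.25],[326.5,234.25]],[[192.5,188.75],[151.25,201.25],[139.25,175],[181.25,162.75]])}
def W(p,q,z):
    c,n=np.cos(p[2]),np.sin(p[2]);q=np.atleast_2d(q)
    return np.c_[p[0]+c*q[:,0]-n*q[:,1],p[1]+n*q[:,0]+c*q[:,1],np.full(len(q),z)]
for k,(a,b) in D.items():
    for tag,use in(('both',(1,1)),('top',(1,0)),('scene',(0,1))):
        f=lambda p:np.r_[use[0]*(proj(t,W(p,L,.105))-a).ravel(),use[1]*(proj(s,W(p,L,.105))-b).ravel()]
        r=least_squares(f,[.35,0,0]);print(k,tag,r.x,np.rad2deg(r.x[2]),abs(r.fun).max())
        if tag=='both': print('hinge mid',W(r.x,[.072,0],.115),'grip ctr',W(r.x,[.072,-.019],.137))
E
python3 fit.py
```

```text
blue both [0.46274661 0.22601855 0.00480163] 0.27511313437708723 2.4762663926790083
hinge mid [[0.53474578 0.22636427 0.115     ]] grip ctr [[0.53483701 0.20736449 0.137     ]]
blue top [0.46218779 0.22284299 0.00089965] 0.05154636251566457 0.4981681739322994
blue scene [0.46311379 0.22955067 0.01026711] 0.5882622676258991 1.3725387622745018
red both [ 0.52318053 -0.21075865  0.27781989] 15.917906963271214 3.8027100145334316
hinge mid [[ 0.59241974 -0.19101195  0.115     ]] grip ctr [[ 0.59763067 -0.2092834   0.137     ]]
red top [ 0.52157831 -0.21491374  0.26543643] 15.208387382783538 0.577053515652949
red scene [ 0.52620354 -0.20640302  0.29345981] 16.814008295475265 2.0156243809036027
```

Call:
drive_tool(targets=[0.028,-0.024,0,0,0,2.3,-1,0.028,-0.024,0,0,0,2.3,-1,0.028,-0.024,0,0,0,2.3,-1,0.028,-0.024,0,0,0,2.3,-1,0.028,-0.024,0,0,0,2.3,-1,0.028,-0.024,0,0,0,2.3,-1,0.028,-0.024,0,0,0,2.3,-1,0.028,-0.024,0,0,0,2.3,-1,0.028,-0.024,0,0,0,2.3,-0.43,0.028,-0.024,0,0,0,2.3,-0.43,0.028,-0.024,0,0,0,2,-0.43,0,0,0,0,0,0,-0.43], newtons=15)

```text
time: 1.3
position: [0.5328, 0.2086, 0.2508]
orientation: [0.002, 1.0, -0.001, 0.0]
contact_force: [-0.0, 0.2, -1.1]
finger_gap: 0.729
grip_force: 0.0
```

```bash
cat > look.py <<'E'
import sys
from h import *
from scipy.spatial.transform import Rotation as S
d=shot('wrist',sys.argv[1]); s=robot.read_state()
print(d['camera_matrix'],d['origin'],d['rotation']);print(s['time'],s['position'],S.from_quat(s['orientation']).as_matrix().round(4).tolist(),s['contact_force'],s['finger_gap'])
E
cat >> h.py <<'E'
def wray(d,px):
    K=np.array(d['camera_matrix']);v=(np.array(px)-K[:2,2])/K[0,0];r=np.hypot(*v)
    c=np.array([*(v/r*np.sin(r)),np.cos(r)]);return np.array(d['origin']),R(d)@c
def watz(d,px,z):
    o,r=wray(d,px);return o+r*(z-o[2])/r[2]
def wproj(d,p):
    c=R(d).T@(np.array(p)-np.array(d['origin']));K=np.array(d['camera_matrix'])
    n=np.hypot(c[0],c[1]);a=np.arctan2(n,c[2]);return K[:2,2]+K[0,0]*a*c[:2]/n
E
python3 look.py w1
```

```text
[[297.31863964   0.         257.17865026]
 [  0.         297.31863964 192.50528339]
 [  0.           0.           1.        ]] [0.45957639 0.20858817 0.38335874] [0.70168328 0.69937813 0.09537248 0.0970304 ]
1.35 [0.53105613 0.21014838 0.25081841] [[-1.0, 0.0039, -0.0013], [0.0039, 1.0, -0.0003], [0.0013, -0.0003, -1.0]] [ 0.15528515  0.28819274 -1.19527728] 0.7183235490610588
```

View pics/w1.png

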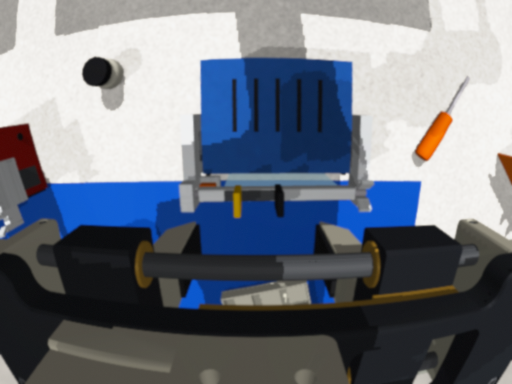

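The wrist view shows the tabs clearly: yellow at (238,202), black at (279,200). The rail ends are near (217,192) and (358,192). I'll enlarge it to measure.

Run:
```python
from h import *
d=ld('w1');im=d['image'][:,:,::-1]
cv2.imwrite('pics/w1c.png',cv2.resize(im[165:225,175:375],(800,240),interpolation=cv2.INTER_CUBIC))
for px in [(201,61),(351,61),(200,172),(353,172)]: print(px,watz(d,px,.105).round(4))
```

```text
(201, 61) [0.4103 0.156  0.105 ]
(351, 61) [0.4081 0.2973 0.105 ]
(200, 172) [0.5167 0.1525 0.105 ]
(353, 172) [0.5167 0.3026 0.105 ]
```

View pics/w1c.png

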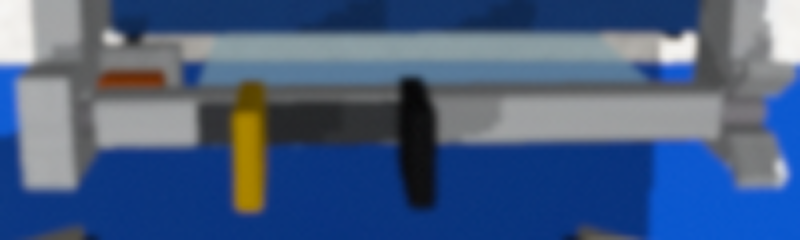

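Run:
```python
from h import *
d=ld('w1')
f=lambda x,y,z:print((x,y),watz(d,(175+x/4,165+y/4),z).round(4))
f(250,160,.152);f(421,158,.152);f(250,211,.152);f(421,207,.152)
f(48,134,.131);f(20,188,.131);f(77,188,.131)
f(95,146,.122);f(722,140,.122)
```

```text
(250, 160) [0.5349 0.1918 0.152 ]
(421, 158) [0.5346 0.2268 0.152 ]
(250, 211) [0.5461 0.1915 0.152 ]
(421, 207) [0.5453 0.227  0.152 ]
(48, 134) [0.5357 0.1444 0.131 ]
(20, 188) [0.5486 0.1367 0.131 ]
(77, 188) [0.5485 0.1503 0.131 ]
(95, 146) [0.5413 0.1533 0.122 ]
(722, 140) [0.5404 0.3016 0.122 ]
```

Call:
drive_tool(targets=[0.002,0.002,-0.015,0,0,0,-0.43,0.002,0.002,-0.015,0,0,0,-0.43,0,0,-0.015,0,0,0,-0.43,0,0,-0.015,0,0,0,-0.43,0,0,-0.015,0,0,0,-0.43,0,0,0,0,0,0,-0.43])

```text
time: 1.95
position: [0.5319, 0.2164, 0.1746]
orientation: [-0.0, 1.0, -0.0, -0.002]
contact_force: [-0.7, 0.7, -0.8]
finger_gap: 0.716
grip_force: 0.0
```

```bash
python3 look.py w2
python3 - <<'E'
from h import *
im=ld('w2')['image'][:,:,::-1]
cv2.imwrite('pics/w2c.png',cv2.resize(im[150:350,120:400],(784,560),interpolation=cv2.INTER_CUBIC))
E
```

```text
[[297.31863964   0.         257.17865026]
 [  0.         297.31863964 192.50528339]
 [  0.           0.           1.        ]] [0.45937205 0.21600628 0.30756544] [0.70045328 0.70109754 0.09389542 0.09492679]
2.0 [0.53270067 0.21644499 0.17599693] [[-1.0, -0.0004, -0.0027], [-0.0004, 1.0, -0.0004], [0.0027, -0.0004, -1.0]] [-0.13988783  0.397662   -0.09649784] 0.7152565514564052
```

View pics/w2c.png

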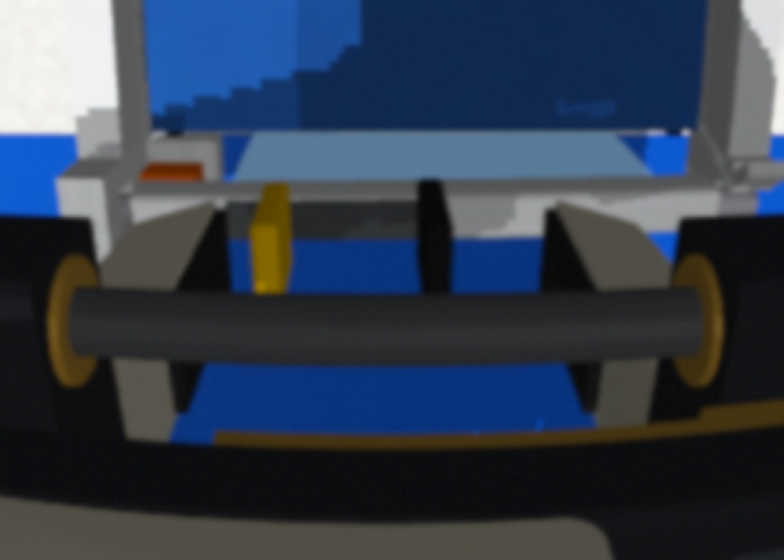

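The fingers straddle both tabs, with a small gap on the yellow side as intended. Next I descend and pinch gently.

Call:
drive_tool(targets=[0.001,-0.001,-0.012,0,0,0,-0.43,0.001,0,-0.011,0,0,0,-0.43,0,0,0,0,0,0,-0.2,0,0,0,0,0,0,0,0,0,0,0,0,0,0.2,0,0,0,0,0,0,0.5,0,0,0,0,0,0,0.5], newtons=15)

```text
time: 2.7
position: [0.5364, 0.2151, 0.1543]
orientation: [0.001, 1.0, 0.001, 0.0]
contact_force: [0.3, 2.5, -0.4]
finger_gap: 0.328
grip_force: 12.6
```

Call:
drive_tool(targets=[0,0.001,0,0,0,0,0.6,0,0,0,0,0,0,0.6,0,0,0.004,0,0,0,0.6,0,0,0.005,0,0,0,0.6], newtons=40)

```text
time: 3.1
position: [0.5357, 0.2159, 0.1625]
orientation: [0.0, 1.0, 0.0, -0.001]
contact_force: [-1.4, -0.6, -3.1]
finger_gap: 0.322
grip_force: 39.8
```

Call:
drive_tool(targets=[0,0,0.01,0,0,0,0.6,0,0,0.02,0,0,0,0.6,0,0,0.03,0,0,0,0.6,0,0,0.03,0,0,0,0.6,0,0,0.03,0,0,0,0.6,0,0,0.02,0,0,0,0.6,0,0,0,0,0,0,0.6])

```text
time: 3.8
position: [0.537, 0.2162, 0.3065]
orientation: [0.0, 1.0, 0.001, 0.003]
contact_force: [0.2, 0.3, -2.6]
finger_gap: 0.319
grip_force: 39.8
```

```bash
python3 look.py w3
```

```text
[[297.31863964   0.         257.17865026]
 [  0.         297.31863964 192.50528339]
 [  0.           0.           1.        ]] [0.46298806 0.21552724 0.43853416] [0.70025976 0.70019812 0.09888655 0.09787904]
3.85 [0.53630426 0.21600012 0.3039967 ] [[-1.0, 0.0003, 0.0027], [0.0003, 1.0, 0.0011], [-0.0027, 0.0011, -1.0]] [-0.19871717  0.3375071  -4.12711524] 0.31917484080784436
```

View pics/w3.png

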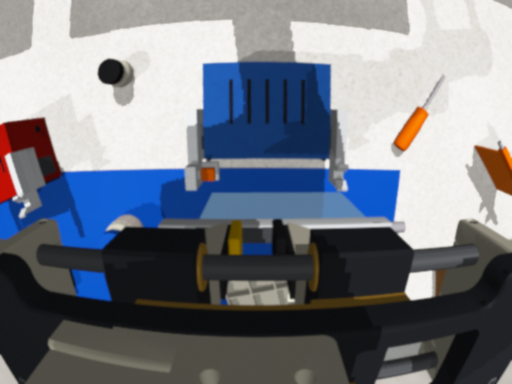

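The flap came off cleanly, and the blue box is seen beneath at corners (204,64), (331,64) and (330,158). I'll go over the red box and match this same relative view.

Call:
drive_tool(targets=[0.005,-0.02,0,0,0,1.3,0.6,0.005,-0.035,0,0,0,1.3,0.6,0.005,-0.04,0,0,0,1.3,0.6,0.005,-0.04,0,0,0,1.3,0.6,0.005,-0.04,0,0,0,1.3,0.6,0.005,-0.04,0,0,0,1.3,0.6,0.005,-0.04,0,0,0,1.3,0.6,0.005,-0.04,0,0,0,1.3,0.6,0.005,-0.04,0,0,0,1.3,0.6,0.005,-0.04,0,0,0,1.3,0.6,0.005,-0.028,0,0,0,1.3,0.6,0.005,-0.015,0,0,0,1.2,0.6])

```text
time: 5.05
position: [0.5953, -0.2048, 0.3002]
orientation: [-0.134, 0.991, 0.001, -0.002]
contact_force: [-0.3, 0.5, -3.6]
finger_gap: 0.32
grip_force: 39.8
```

Call:
drive_tool(targets=[0,0,0,0,0,0,0.6,0,0,0,0,0,0,0.6])

```text
time: 5.25
position: [0.5956, -0.2018, 0.3009]
orientation: [-0.134, 0.991, 0.001, -0.001]
contact_force: [0.5, 0.3, -2.5]
finger_gap: 0.321
grip_force: 39.8
```

```bash
python3 look.py w4
python3 - <<'E'
from h import *
f=lambda t:cv2.resize(ld(t)['image'][50:230,160:380,::-1],(396,324),interpolation=cv2.INTER_CUBIC)
g=lambda t:cv2.resize(ld(t)['image'][140:200,170:230,::-1],(270,270),interpolation=cv2.INTER_CUBIC)
a,b=f('w3'),f('w4')
im=np.full((594,796,3),0,np.uint8);im[:324,:396]=a;im[:324,400:796]=b
im[324:594,:270]=g('w3');im[324:594,400:670]=g('w4')
cv2.imwrite('pics/cmp.png',im)
E
```

```text
[[297.31863964   0.         257.17865026]
 [  0.         297.31863964 192.50528339]
 [  0.           0.           1.        ]] [ 0.52539447 -0.2217964   0.43363407] [0.60026684 0.78836317 0.10783781 0.08083461]
5.3 [ 0.59567604 -0.20126749  0.30150684] [[-0.9637, -0.2668, -0.0021], [-0.2668, 0.9637, 0.0017], [0.0016, 0.0022, -1.0]] [ 0.91486093 -0.41841526 -3.27169025] 0.3244333213452101
```

View pics/cmp.png

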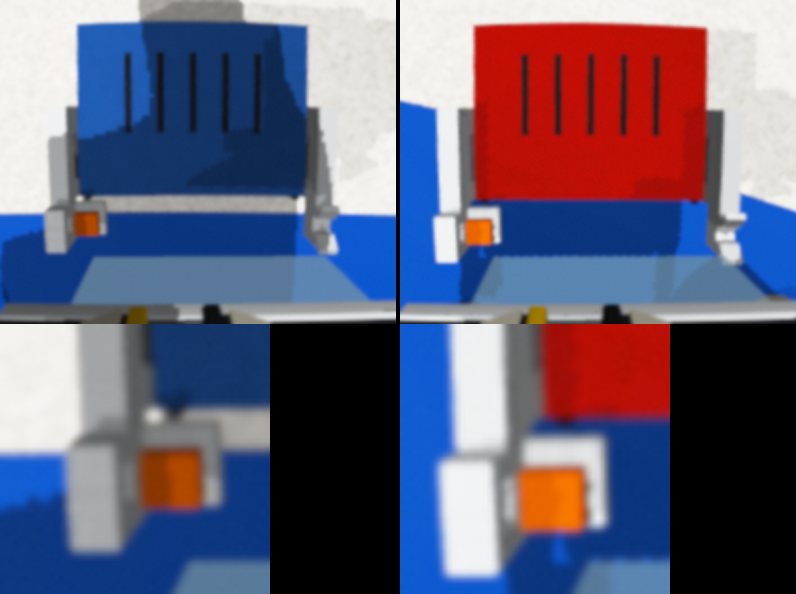

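The two views match within a few pixels, and the red cheeks look somewhat higher. I'll fit the edge lines numerically for the residual offset.

```bash
cat > cmp.py <<'E'
from h import *
import sys
def corners(tag,ch):
    im=ld(tag)['image'].astype(float)
    # saturation-like signal: box colour minus others
    m=(im[:,:,ch]-im[:,:,1]) if ch==0 else (im[:,:,2]-im[:,:,0])
    m=m/im.max(2).clip(30); m=(m>.35)
    xs=np.arange(220,312); ys=np.arange(72,104)
    def sub(fn,r): return np.array(fn)
    col=lambda y:np.where(m[y,190:345])[0]+190
    l=[(col(y).min()-.5,y) for y in ys]; r=[(col(y).max()+.5,y) for y in ys]
    t=[(x,np.where(m[50:100,x])[0].min()+50-.5) for x in xs]
    fr=[]
    for x in xs:
        c=m[100:175,x]; k=np.where(~c[30:])[0]
        if len(k): fr.append((x,100+30+k.min()-.5))
    return [np.array(q,float) for q in(l,r,t,fr)]
for tag,ch in(('w3',2),('w4',0)):
    d=ld(tag)
    out=[]
    for i,q in enumerate(corners(tag,ch)):
        P=np.array([watz(d,p,.105)[:2] for p in q]); c=np.median(P,0)
        v=cv2.fitLine(P.astype(np.float32),cv2.DIST_HUBER,0,1e-5,1e-5).ravel()
        out.append((v[:2],v[2:])); print(tag,i,len(q),np.rad2deg(np.arctan2(v[1],v[0])).round(2),v[2:].round(4))
E
python3 cmp.py
```

```text
w3 0 32 -0.42 [0.4345 0.1551]
w3 1 32 0.57 [0.4335 0.2972]
w3 2 92 -89.54 [0.4087 0.2217]
w3 3 92 -89.89 [0.5172 0.2264]
w4 0 32 15.1 [ 0.5119 -0.2895]
w4 1 32 13.57 [ 0.4751 -0.1512]
w4 2 92 -74.75 [ 0.469  -0.2261]
w4 3 92 -74.49 [ 0.5753 -0.1959]
```

```bash
cat >> cmp.py <<'E'
print()
d=ld('w3')
for tag,ch in(('w3',2),('w4',0)):
  for z in ([.105] if tag=='w3' else [.1075,.109,.1105]):
    F=[]
    for q in corners(tag,ch):
        P=np.array([watz(d,p,z)[:2] for p in q]).astype(np.float32)
        F.append(cv2.fitLine(P,cv2.DIST_HUBER,0,1e-5,1e-5).ravel().astype(float))
    def X(a,b):
        A=np.c_[a[:2],-b[:2]];k=np.linalg.solve(A,b[2:]-a[2:]);return a[2:]+k[0]*a[:2]
    C=np.array([X(F[i],F[j]) for i,j in((0,2),(1,2),(0,3),(1,3))])
    e=[np.rad2deg(np.arctan2(f[1],f[0])).round(2) for f in F]
    print(tag,z,'len',(F[3][2]-F[2][2]).round(4),'wid',(F[1][3]-F[0][3]).round(4),'ctr',C.mean(0).round(4),e,'front',F[3][2:].round(4),'midside',((F[0]+F[1])/2)[2:].round(4))
E
python3 cmp.py | sed -n '/^$/,$p'
```

```text
w3 0.105 len 0.1086 wid 0.1421 ctr [0.4629 0.2262] [np.float64(-0.42), np.float64(0.57), np.float64(-89.54), np.float64(-89.89)] front [0.5172 0.2264] midside [0.434  0.2262]
w4 0.1075 len 0.1113 wid 0.144 ctr [0.4657 0.2247] [np.float64(-0.44), np.float64(-1.74), np.float64(89.81), np.float64(-89.92)] front [0.5214 0.2271] midside [0.4353 0.2253]
w4 0.109 len 0.1108 wid 0.1433 ctr [0.4657 0.2247] [np.float64(-0.44), np.float64(-1.74), np.float64(89.81), np.float64(-89.92)] front [0.5211 0.2271] midside [0.4355 0.2253]
w4 0.1105 len 0.1103 wid 0.1427 ctr [0.4657 0.2247] [np.float64(-0.44), np.float64(-1.74), np.float64(89.81), np.float64(-89.92)] front [0.5209 0.227 ] midside [0.4356 0.2252]
```

The residual in the tool frame is about +2.8 mm x, -1.2 mm y and -0.3° yaw. I'll correct that and go down to just above the earliest possible contact.

Call:
drive_tool(targets=[0.003,-0.0004,-0.01,0,0,-0.3,0.6,0,0,-0.02,0,0,0,0.6,0,0,-0.02,0,0,0,0.6,0,0,-0.02,0,0,0,0.6,0,0,-0.015,0,0,0,0.6,0,0,-0.01,0,0,0,0.6,0,0,-0.005,0,0,0,0.6,0,0,0,0,0,0,0.6,0,0,0,0,0,0,0.6])

```text
time: 6.2
position: [0.5995, -0.2026, 0.2034]
orientation: [-0.132, 0.991, -0.0, 0.001]
contact_force: [0.4, -0.3, -2.4]
finger_gap: 0.321
grip_force: 39.8
```

```bash
python3 look.py w5
python3 - <<'E'
from h import *
s=shot('scene','s5')
im=s['image'][145:220,125:225,::-1]
w=ld('w5')['image'][110:290,130:390,::-1]
cv2.imwrite('pics/v5.png',np.hstack([cv2.resize(im,(400,300),interpolation=cv2.INTER_CUBIC),cv2.resize(w,(400,300),interpolation=cv2.INTER_CUBIC)]))
E
```

```text
[[297.31863964   0.         257.17865026]
 [  0.         297.31863964 192.50528339]
 [  0.           0.           1.        ]] [ 0.52866714 -0.22200016  0.33593926] [0.60159458 0.78707513 0.10786932 0.08343207]
6.25 [ 0.59951917 -0.20273913  0.20364978] [[-0.9651, -0.2618, 0.0015], [-0.2618, 0.9651, -0.0006], [-0.0013, -0.001, -1.0]] [-0.04647035 -0.35047538 -2.97145677] 0.31991705612698207
```

View pics/v5.png

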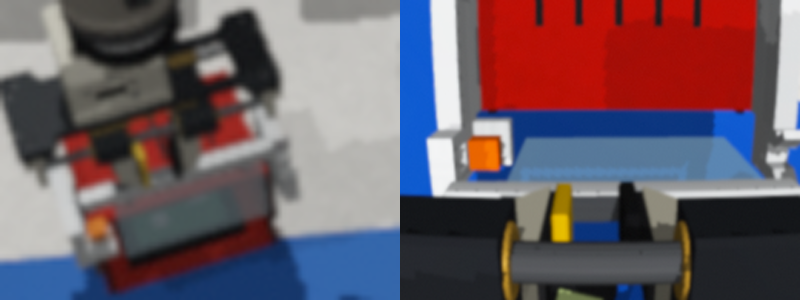

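The flap is hanging over the red hinge, its rail centred between the cheeks at crop (450..760,187). Now I descend by feel.

Call:
drive_tool(targets=[0,0,-0.005,0,0,0,0.6,0,0,-0.004,0,0,0,0.6,0,0,-0.003,0,0,0,0.6,0,0,-0.002,0,0,0,0.6,0,0,0,0,0,0,0.6])

```text
time: 6.8
position: [0.5989, -0.2026, 0.1882]
orientation: [-0.132, 0.991, 0.0, -0.0]
contact_force: [0.2, -0.2, -3.3]
finger_gap: 0.323
grip_force: 39.8
```

Call:
drive_tool(targets=[0,0,-0.003,0,0,0,0.6,0,0,-0.001,0,0,0,0.6,0,0,0,0,0,0,0.6])

```text
time: 7.1
position: [0.599, -0.2027, 0.1845]
orientation: [-0.132, 0.991, 0.0, -0.0]
contact_force: [-1.2, 0.1, -3.8]
finger_gap: 0.318
grip_force: 39.8
```

Call:
drive_tool(targets=[0,0,-0.003,0,0,0,0.6,0,0,-0.001,0,0,0,0.6,0,0,0,0,0,0,0.6])

```text
time: 7.4
position: [0.599, -0.2026, 0.1805]
orientation: [-0.132, 0.991, 0.0, -0.0]
contact_force: [-0.3, 0.7, -3.0]
finger_gap: 0.323
grip_force: 39.8
```

Call:
drive_tool(targets=[0,0,-0.002,0,0,0,0.6,0,0,-0.001,0,0,0,0.6,0,0,0,0,0,0,0.6])

```text
time: 7.7
position: [0.599, -0.2026, 0.1775]
orientation: [-0.132, 0.991, 0.0, -0.0]
contact_force: [0.0, 0.4, -2.4]
finger_gap: 0.322
grip_force: 39.8
```

Call:
drive_tool(targets=[0,0,-0.002,0,0,0,0.6,0,0,-0.001,0,0,0,0.6,0,0,0,0,0,0,0.6])

```text
time: 8.0
position: [0.5989, -0.2027, 0.1747]
orientation: [-0.132, 0.991, 0.0, -0.0]
contact_force: [-1.3, 0.6, -3.1]
finger_gap: 0.324
grip_force: 39.8
```

Call:
drive_tool(targets=[0,0,-0.002,0,0,0,0.6,0,0,-0.001,0,0,0,0.6,0,0,0,0,0,0,0.6])

```text
time: 8.3
position: [0.599, -0.2028, 0.1724]
orientation: [-0.132, 0.991, -0.0, 0.0]
contact_force: [-2.3, -1.3, 4.6]
finger_gap: 0.318
grip_force: 40.0
```

Run:
```python
from cell import robot
from scipy.spatial.transform import Rotation as S
s=robot.read_state();T=S.from_euler('z',15.2,degrees=True).inv()
print(s['contact_force'],T.apply(s['contact_force']),s['ft_torque'],T.apply(s['ft_torque']),s['position'])
```

```text
[-2.305927   -1.32646158  4.58699859] [-2.57304147 -0.6754682   4.58699859] [0.57051813 0.79791958 0.27622251] [0.75976528 0.62042187 0.27622251] [ 0.59896094 -0.20281508  0.17244933]
```

Call:
drive_tool(targets=[0,0,0.001,0,0,0,0.6,-0.001,-0.0003,0,0,0,0,0.6,0,0,0,0,0,0,0.6])

```text
time: 8.6
position: [0.5981, -0.203, 0.1724]
orientation: [-0.132, 0.991, 0.0, 0.0]
contact_force: [-0.9, -0.6, -0.0]
finger_gap: 0.32
grip_force: 39.9
```

Run:
```python
from cell import robot
from scipy.spatial.transform import Rotation as S
s=robot.read_state();T=S.from_euler('z',15.2,degrees=True).inv()
print(s['contact_force'],T.apply(s['contact_force']),s['ft_torque'],T.apply(s['ft_torque']),s['position'])
```

```text
[-0.88211305 -0.64446139 -0.04327134] [-1.02022445 -0.39063538 -0.04327134] [0.19900378 0.26031885 0.13955183] [0.26029472 0.19903535 0.13955183] [ 0.59809737 -0.20295028  0.17244199]
```

The moments place the contact about 0.1 m toward +y, so the stub is on the slot's flare and being pushed toward -x. I'll ease the flap -x.

Call:
drive_tool(targets=[-0.001,-0.0003,0,0,0,0,0.6,0,0,-0.001,0,0,0,0.6,0,0,0,0,0,0,0.6])

```text
time: 8.9
position: [0.597, -0.2033, 0.1713]
orientation: [-0.132, 0.991, 0.0, -0.0]
contact_force: [-1.4, -0.5, -2.3]
finger_gap: 0.322
grip_force: 39.9
```

```bash
cat > ft.py <<'E'
from cell import robot
from scipy.spatial.transform import Rotation as S
s=robot.read_state();T=S.from_euler('z',15.2,degrees=True).inv()
print(s['time'],'F',T.apply(s['contact_force']).round(2),'M',T.apply(s['ft_torque']).round(2),s['position'].round(4),s['finger_gap'].round(3),s['grip_force'])
E
python3 ft.py
```

```text
Traceback (most recent call last):
  File "ft.py", line 4, in <module>
    print(s['time'],'F',T.apply(s['contact_force']).round(2),'M',T.apply(s['ft_torque']).round(2),s['position'].round(4),s['finger_gap'].round(3),s['grip_force'])
                                                                                                                         ^^^^^^^^^^^^^^^^^^^^^
AttributeError: 'float' object has no attribute 'round'
```

```bash
sed -i "s/s\['finger_gap'\].round(3)/s['finger_gap']/" ft.py; python3 ft.py
```

```text
8.9 F [-1.44 -0.12 -2.3 ] M [ 0.07  0.1  -0.01] [ 0.597  -0.2033  0.1713] 0.32187670548069475 39.914132952690125
```

Call:
drive_tool(targets=[-0.0005,0,-0.001,0,0,0,0.6,0,0,-0.001,0,0,0,0.6,0,0,0,0,0,0,0.6])

```text
time: 9.2
position: [0.5963, -0.2032, 0.1695]
orientation: [-0.132, 0.991, 0.0, -0.0]
contact_force: [-1.0, 0.3, -2.7]
finger_gap: 0.323
grip_force: 39.9
```

```bash
python3 ft.py
```

```text
9.2 F [-0.93  0.56 -2.69] M [0.04 0.22 0.12] [ 0.5963 -0.2032  0.1695] 0.3232583115177738 39.91936683654785
```

Call:
drive_tool(targets=[0,0,-0.001,0,0,0,0.6,0,0,-0.001,0,0,0,0.6,0,0,0,0,0,0,0.6])

```text
time: 9.5
position: [0.5964, -0.2032, 0.1679]
orientation: [-0.132, 0.991, 0.0, -0.0]
contact_force: [-3.5, -0.3, 0.2]
finger_gap: 0.323
grip_force: 39.9
```

```bash
python3 ft.py
```

```text
9.5 F [-3.44  0.62  0.17] M [0.25 0.55 0.22] [ 0.5964 -0.2032  0.1679] 0.3231628618084018 39.93862688541412
```

Call:
drive_tool(targets=[0,0,-0.001,0,0,0,0.6,0,0,-0.001,0,0,0,0.6,0,0,0,0,0,0,0.6])

```text
time: 9.8
position: [0.5964, -0.2032, 0.1658]
orientation: [-0.132, 0.991, 0.0, -0.0]
contact_force: [-3.9, 1.5, 2.5]
finger_gap: 0.322
grip_force: 39.9
```

```bash
python3 ft.py
```

```text
9.8 F [-3.37  2.52  2.55] M [0.32 0.8  0.21] [ 0.5964 -0.2032  0.1658] 0.3217474954800743 39.9452930688858
```

Call:
drive_tool(targets=[-0.0012,0.0007,0,0,0,0,0.6,0,0,0,0,0,0,0.6])

```text
time: 10.0
position: [0.5961, -0.2031, 0.1661]
orientation: [-0.132, 0.991, -0.001, 0.001]
contact_force: [-0.2, -1.1, 0.6]
finger_gap: 0.325
grip_force: 40.0
```

```bash
python3 ft.py
```

```text
10.0 F [-0.53 -1.01  0.61] M [-0.45  0.1   0.16] [ 0.5961 -0.2031  0.1661] 0.3245318077182354 39.959431886672974
```

The load now sits on the -y side (negative moment), so this is the pad, at about 3.5 N. I'll press on to a 5.6 N rise.

Call:
drive_tool(targets=[0,0,-0.001,0,0,0,0.6,0,0,-0.0005,0,0,0,0.6,0,0,0,0,0,0,0.6])

```text
time: 10.3
position: [0.5961, -0.203, 0.1646]
orientation: [-0.132, 0.991, -0.001, 0.001]
contact_force: [2.5, -2.2, 1.9]
finger_gap: 0.321
grip_force: 40.0
```

```bash
python3 ft.py
```

```text
10.3 F [ 1.78 -2.81  1.9 ] M [-0.69 -0.14  0.12] [ 0.5961 -0.203   0.1646] 0.3214401902877873 39.97341334819794
```

Call:
drive_tool(targets=[0,0,0,0,0,0,0.6])

```text
time: 10.4
position: [0.596, -0.203, 0.1646]
orientation: [-0.132, 0.991, -0.001, 0.001]
contact_force: [1.4, -2.0, 1.9]
finger_gap: 0.321
grip_force: 40.0
```

```bash
python3 ft.py
```

```text
10.4 F [ 0.82 -2.26  1.87] M [-0.75 -0.26  0.13] [ 0.596  -0.203   0.1646] 0.32088258392398505 39.975396394729614
```

Call:
drive_tool(targets=[0.0002,-0.0006,0,0,0,0,0.6,0,0,-0.0007,0,0,0,0.6,0,0,0,0,0,0,0.6])

```text
time: 10.7
position: [0.5959, -0.2031, 0.1637]
orientation: [-0.132, 0.991, -0.0, 0.0]
contact_force: [2.6, -1.0, 3.3]
finger_gap: 0.322
grip_force: 40.0
```

```bash
python3 ft.py
```

```text
10.7 F [ 2.25 -1.65  3.25] M [-0.59 -0.57  0.1 ] [ 0.5959 -0.2031  0.1637] 0.3215750269355837 39.97486710548401
```

Call:
drive_tool(targets=[0,0,0,0,0,0,0.6])

```text
time: 10.8
position: [0.5959, -0.2031, 0.1637]
orientation: [-0.132, 0.991, -0.0, 0.0]
contact_force: [3.9, -0.2, 2.6]
finger_gap: 0.324
grip_force: 40.0
```

```bash
python3 ft.py
```

```text
10.8 F [ 3.69 -1.16  2.59] M [-0.57 -0.55  0.13] [ 0.5959 -0.2031  0.1637] 0.32378489270409455 39.97878849506378
```

Call:
drive_tool(targets=[0.0006,-0.0001,0,0,0,0,0.6,0,0,0,0,0,0,0.6])

```text
time: 11.0
position: [0.5961, -0.2031, 0.1635]
orientation: [-0.132, 0.991, 0.0, -0.0]
contact_force: [2.1, -0.3, 2.6]
finger_gap: 0.319
grip_force: 40.0
```

```bash
python3 ft.py
```

```text
11.0 F [ 1.9  -0.88  2.55] M [-0.42 -0.36  0.13] [ 0.5961 -0.2031  0.1635] 0.3186218611474241 39.96866047382355
```

The load is right at about 5.6 N, and the side forces are small. Now I let the pin out slowly, shifting the tool so the black-tab finger stays put.

Call:
drive_tool(targets=[0,0,0,0,0,0,0.35,0.0003,-0.001,0,0,0,0,0.3,0.0003,-0.001,0,0,0,0,0.26,0,0,0,0,0,0,0.26], newtons=40)

```text
time: 11.4
position: [0.5966, -0.2051, 0.1635]
orientation: [-0.132, 0.991, 0.0, -0.0]
contact_force: [0.7, 1.8, 4.7]
finger_gap: 0.372
grip_force: 9.6
```

```bash
python3 ft.py
```

```text
11.4 F [1.15 1.58 4.72] M [ 0.16 -0.24  0.11] [ 0.5966 -0.2051  0.1635] 0.3724762602721997 9.565034955739975
```

Call:
drive_tool(targets=[0.0002,-0.0007,0,0,0,0,0.22,0.0003,-0.001,0,0,0,0,0.17,0,0,0,0,0,0,0.17])

```text
time: 11.7
position: [0.5972, -0.207, 0.1635]
orientation: [-0.132, 0.991, 0.0, -0.0]
contact_force: [0.3, 1.8, 5.3]
finger_gap: 0.412
grip_force: 7.3
```

```bash
python3 ft.py
```

```text
11.7 F [0.73 1.67 5.25] M [ 0.2  -0.13  0.09] [ 0.5972 -0.207   0.1635] 0.41233033397758734 7.292228937149048
```

The pin is 8 mm out and the spring still loads the finger (7 N), so it's in the hole. I'll let the rest out.

Call:
drive_tool(targets=[0.0003,-0.001,0,0,0,0,0.13,0.0003,-0.001,0,0,0,0,0.08,0,0,0,0,0,0,0.03,0,0,0,0,0,0,-0.05,0,0,0,0,0,0,-0.1,0,0,0,0,0,0,-0.15,0,0,0,0,0,0,-0.15])

```text
time: 12.4
position: [0.5978, -0.209, 0.1633]
orientation: [-0.132, 0.991, 0.0, -0.0]
contact_force: [0.8, -0.5, 0.5]
finger_gap: 0.576
grip_force: 0.0
```

```bash
python3 ft.py; python3 look.py w6
python3 - <<'E'
from h import *
s=shot('scene','s6')
im=s['image'][145:220,125:225,::-1]
w=ld('w6')['image'][110:290,130:390,::-1]
cv2.imwrite('pics/v6.png',np.hstack([cv2.resize(im,(400,300),interpolation=cv2.INTER_CUBIC),cv2.resize(w,(400,300),interpolation=cv2.INTER_CUBIC)]))
E
```

```text
12.4 F [ 0.68 -0.7   0.53] M [ 0.06  0.04 -0.01] [ 0.5978 -0.209   0.1633] 0.5759314006784384 0.0
[[297.31863964   0.         257.17865026]
 [  0.         297.31863964 192.50528339]
 [  0.           0.           1.        ]] [ 0.52717912 -0.22844892  0.29586791] [0.60181774 0.78702636 0.10762209 0.08259778]
12.45 [ 0.59781222 -0.20897421  0.16336452] [[-0.9651, -0.2617, -0.0003], [-0.2617, 0.9651, 0.0002], [0.0002, 0.0002, -1.0]] [-0.2225831  -0.25761192 -0.23157199] 0.5747231639376823
```

View pics/v6.png

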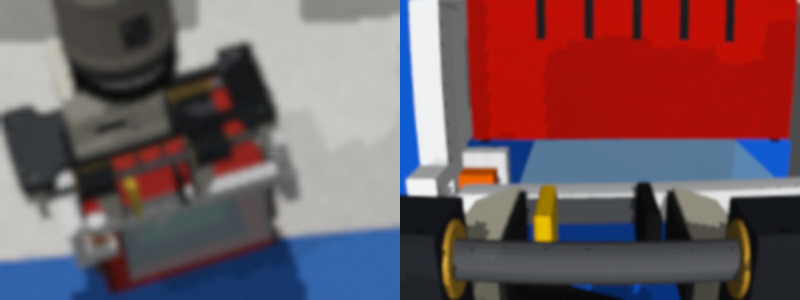

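The tabs are spread again (yellow at (545,215), black at (648,210)), both fingers are clear, and the flap is hanging. I'll retreat straight up and check.

Call:
drive_tool(targets=[0,0,0.005,0,0,0,-0.15,0,0,0.015,0,0,0,-0.15,0,0,0.03,0,0,0,-0.15,0,0,0.03,0,0,0,-0.15,0,0,0.02,0,0,0,-0.15,0,0,0,0,0,0,-0.15])

```text
time: 13.1
position: [0.5991, -0.2095, 0.2676]
orientation: [-0.132, 0.991, -0.002, 0.003]
contact_force: [0.3, -0.4, -0.8]
finger_gap: 0.58
grip_force: 0.0
```

```bash
python3 ft.py; python3 look.py w7
python3 - <<'E'
from h import *
w=ld('w7')['image'][140:240,150:390,::-1]
cv2.imwrite('pics/v7.png',cv2.resize(w,(792,330),interpolation=cv2.INTER_CUBIC))
E
```

```text
13.1 F [ 0.22 -0.45 -0.83] M [0.09 0.05 0.01] [ 0.5991 -0.2095  0.2676] 0.5801485281100995 0.0
[[297.31863964   0.         257.17865026]
 [  0.         297.31863964 192.50528339]
 [  0.           0.           1.        ]] [ 0.52758984 -0.22851823  0.39974967] [0.60123553 0.78696836 0.1083989  0.08629207]
13.15 [ 0.59838821 -0.20917716  0.26522012] [[-0.9651, -0.2618, 0.0031], [-0.2618, 0.9651, -0.0015], [-0.0026, -0.0023, -1.0]] [ 0.73857123 -1.08017809 -0.09808412] 0.5779551377632528
```

View pics/v7.png

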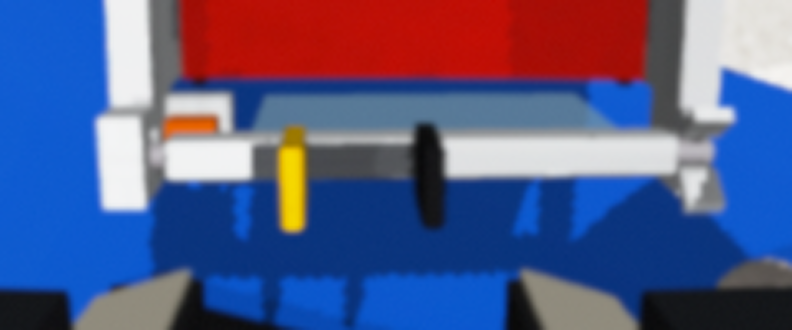

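The flap sits level in the red hinge: stub in the slot at (695,150), pin entering the cheek at (155,152). The tab spacing is 0.27 of the rail, the same as when it hung on the blue box, so the pin is fully out.

```bash
python3 -c "
from cell import robot
print(robot.finish_job())"
```

```text
the job is handed in; nothing more can be done
None
```

The clear flap now hangs on the red box, stub down in the slot and pin fully out in its hole; the job was handed in at about 13 s with the robot clear of everything, and no force reading through the flap went above about 8 N.

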